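Line up the seasoning shakers by size

TASK

Line the four steel seasoning shakers up on the row of cork mats on the plank, one centred on each mat, in order of size, with the biggest on the mat next to the brass bell and the smallest next to the jar. Keep the shakers upright all the time, and leave the bell and the jar where they stand.

Things in the scene. Friction and masses are not known exactly. Their poses are not given: they have to be found in the camera images.
- shaker_xl_center (a point): the biggest of four alike stainless steel seasoning shakers: an upright cylinder with a domed, perforated lid, 64 mm in diameter over its lower 74% and 59 mm at the lid, 104 mm tall, 195 to 350 g, loose; starts standing on the table. The point is its centre, half-way up; its z axis points up to the lid
- shaker_l_center (a point): the second biggest of four alike stainless steel seasoning shakers: an upright cylinder with a domed, perforated lid, 55 mm in diameter over its lower 74% and 50 mm at the lid, 84 mm tall, 135 to 245 g, loose; starts standing on the table. The point is its centre, half-way up; its z axis points up to the lid
- shaker_m_center (a point): the second smallest of four alike stainless steel seasoning shakers: an upright cylinder with a domed, perforated lid, 46 mm in diameter over its lower 74% and 41 mm at the lid, 66 mm tall, 90 to 162 g, loose; starts standing on the table. The point is its centre, half-way up; its z axis points up to the lid
- shaker_s_center (a point): the smallest of four alike stainless steel seasoning shakers: an upright cylinder with a domed, perforated lid, 38 mm in diameter over its lower 74% and 33 mm at the lid, 50 mm tall, 52 to 95 g, loose; starts standing on the table. The point is its centre, half-way up; its z axis points up to the lid
- mat_1_top (a point): the end mat at the plank's +y end: one of four alike round cork mats, 76 mm in diameter and 4 mm thick, fixed in a row 100 mm apart on a fixed wooden plank (90 by 620 mm, 15 mm thick, lying on the table). The point is the centre of the mat's top face, 19 mm above the table; its y axis runs along the row towards mat 1, x across the plank, z up
- mat_2_top (a point): the second from the +y end: one of four alike round cork mats, 76 mm in diameter and 4 mm thick, fixed in a row 100 mm apart on a fixed wooden plank (90 by 620 mm, 15 mm thick, lying on the table). The point is the centre of the mat's top face, 19 mm above the table; its y axis runs along the row towards mat 1, x across the plank, z up
- mat_3_top (a point): the third from the +y end: one of four alike round cork mats, 76 mm in diameter and 4 mm thick, fixed in a row 100 mm apart on a fixed wooden plank (90 by 620 mm, 15 mm thick, lying on the table). The point is the centre of the mat's top face, 19 mm above the table; its y axis runs along the row towards mat 1, x across the plank, z up
- mat_4_top (a point): the end mat at the plank's -y end: one of four alike round cork mats, 76 mm in diameter and 4 mm thick, fixed in a row 100 mm apart on a fixed wooden plank (90 by 620 mm, 15 mm thick, lying on the table). The point is the centre of the mat's top face, 19 mm above the table; its y axis runs along the row towards mat 1, x across the plank, z up
- bell: brass counter bell on a black foot, 62 mm in diameter, 53 mm tall, loose, standing on the plank at one of its two ends, 118 mm from the centre of the nearest mat. Origin: centre of its underside
- jar: amber glass jar with a black lid, 58 mm in diameter, 75 mm tall, loose, standing on the plank at the end opposite the bell, 118 mm from the centre of the nearest mat. Origin: centre of its underside
Mind the look-alikes: they are no part of the job. What is shaped like the part that bears shaker_m_center but pink is not meant.

How it is judged:
At the end, for the whole second after the job is handed in: Each of the four shakers stands upright (within 0.1 rad) and at rest on its own mat, its centre within 15 mm of the mat's centre and its height within 4 mm of standing flat on it, in order of size from the biggest on the mat next to the bell to the smallest on the mat next to the jar (angle between each of shaker_xl_center, shaker_l_center, shaker_m_center, shaker_s_center's own z axis and vertical below 0.1 rad and linear speed of each of shaker_xl, shaker_l, shaker_m, shaker_s below 0.02 m/s and angular speed of each of shaker_xl, shaker_l, shaker_m, shaker_s below 0.2 rad/s and ((horizontal distance between bell and mat_1_top below 0.2 m and horizontal distance between shaker_xl_center and mat_1_top below 0.015 m and z of shaker_xl_center in the frame of mat_1_top between 0.048 and 0.056 m and horizontal distance between shaker_l_center and mat_2_top below 0.015 m and z of shaker_l_center in the frame of mat_2_top between 0.038 and 0.046 m and horizontal distance between shaker_m_center and mat_3_top below 0.015 m and z of shaker_m_center in the frame of mat_3_top between 0.029 and 0.037 m and horizontal distance between shaker_s_center and mat_4_top below 0.015 m and z of shaker_s_center in the frame of mat_4_top between 0.021 and 0.029 m) or (horizontal distance between bell and mat_4_top below 0.2 m and horizontal distance between shaker_xl_center and mat_4_top below 0.015 m and z of shaker_xl_center in the frame of mat_4_top between 0.048 and 0.056 m and horizontal distance between shaker_l_center and mat_3_top below 0.015 m and z of shaker_l_center in the frame of mat_3_top between 0.038 and 0.046 m and horizontal distance between shaker_m_center and mat_2_top below 0.015 m and z of shaker_m_center in the frame of mat_2_top between 0.029 and 0.037 m and horizontal distance between shaker_s_center and mat_1_top below 0.015 m and z of shaker_s_center in the frame of mat_1_top between 0.021 and 0.029 m))); the robot touches nothing.
It fails at once if a shaker is tipped by more than 0.6 rad (angle between any of shaker_xl_center, shaker_l_center, shaker_m_center, shaker_s_center's own z axis and vertical above 0.6 rad).
It fails at once if the bell or the jar is moved by more than 25 mm or tipped by more than 0.6 rad (distance of any of bell, jar from where it was at the start of the episode above 0.025 m or angle between any of bell, jar's own z axis and vertical above 0.6 rad).
It also fails if it takes over 115 s, if anything falls off the work surface, if the arm or the gripper's body presses on something with over 40 N, if the wrist force passes 120 N, or if a joint passes its speed limit or range.

ROBOT

A 6-joint arm with a two-finger parallel gripper is mounted at the origin on the work surface. World frame = base frame: x ahead of the robot, y to its left, z up, the work surface at z = 0. Lengths are in m, angles in rad, forces in N, time in s.
With the tool pointing down it reaches from about 0.325 to 0.9 m from the base axis. Payload 6.1 kg.
Tool frame: the origin (TCP) lies midway between the tips of the shut fingers; the grasp point (between the pads) lies 19 mm behind it (robot.hold_point_z is the distance from the TCP to the grasp point, in m); z points along the fingers, y is the line along which they close (so a half turn about z gives the same grasp; the last joint's range is limited). The gripper opens to 85 mm and grips with 20 to 120 N. Pads are 22 mm wide; open, the fingers measure 114 mm over their backs; the gripper's body (76 mm by 85 mm) begins 54 mm behind the grasp point. The pads swing forward as they close: fully open they stand 13 mm farther back than shut.
Start: joints at [0.991, 0.22, 1.526, -0, 1.395, -0.126], TCP at [0.274, 0.562, 0.231] pointing down, gripper open.
Joint ranges: [-2.98, 2.98], [-0.91, 2.08], [0.09, 2.57], [-1.24, 4.39], [0.2, 2.65], [-2.68, 2.68]. Speed limits (rad/s): [2.57, 2.57, 3.01, 3.14, 3.14, 3.14].

INTERFACE

Orientations are given as [roll, pitch, yaw] about the fixed x, y, z axes, in that order (R = Rz(yaw) Ry(pitch) Rx(roll)).
In Python, from plant import get_obs, grab_frame, camera_params, robot gives the robot as it stands.
- The arm moves only by the tool servo_tool, never from a script. Its argument "targets" is a list that holds one entry, the list of rows, each a list of 7 numbers: the shift along the tool's x, y, z scaled (see below), then the turn, a rotation vector about the tool's x, y, z scaled (see below), then the opening, from 0 (shut) to 1 (fully open). A call has 1 to 12 rows; each row shifts and turns the commanded pose from where the row before left it, along the tool's axes as they then stand; what a row does not reach is not made up. The controller multiplies each number of a shift by 0.12 m and each number of a turn by 60 degrees. A row lasts 1/10 s, in which the tool goes at most 50 mm and 8.59 degrees, less where a joint would pass 70% of its speed; a pose out of reach is approached as far as the arm can. A call with a number of a shift or a turn outside -1 to 1 is refused whole. A call with a gripper value outside its range is refused whole. The fingers move at their own pace and stop on an object; "grip_force" is the grip in N (left out, the last holds). Time passes only in rows, so rows that do not move let the fingers close. It gives the time, the measured TCP pose, the force, the opening and the grip force at its end, in the units of the state.
- get_obs(): the state, without advancing time (a new reading comes with each control period).
- grab_frame(name): name is "scene" or "top" or "wrist"; returns (picture, depth): 400x640x3 uint8, red, green, blue; 400x640 float32, m along the optical axis (not along the pixel's ray), 0 where there is no reading.
- camera_params(name): a dict with "K" (3x3 intrinsics, pixels), "D" ([k1, k2, p1, p2, k3] as OpenCV has them; the pictures are not rectified), "cam_to_world" (4x4, takes a point from camera to world coordinates); the wrist camera has in their place "mount" (4x4, takes a point from camera to tool coordinates, whose origin is the TCP and whose axes are the flange's). Camera axes: x right, y up, looking along -z (the intrinsics and any distortion apply to the point x, -y, -z); pixel columns grow to the right and rows downward; lengths in m; the calibration is good to about 2 mm. A picture is of the moment at which its call begins: read the wrist's pose just before it. camera_params takes no time and is no camera call.
- robot.finish_job(): hands the job in; it is judged then, once.
The state is a dict: "clock": time; "joint_positions": joint angles; "joint_velocities": joint speeds; "tau": joint torques, N m; "position": TCP position; "tcp_rot": TCP orientation; "wrist_force": force on the tool from outside, world axes, zero at the start; "ft_torque": the same for the moment, N m; "grip_width": finger opening in m; "finger_force": force on a finger pad.
Only numpy, scipy, OpenCV 4.12 (cv2) and the standard library are available. Lean on these libraries where they do the work, as an engineer would, in place of code of your own. Each camera call takes 0.05 s, during which the arm holds its last target. There are 200 camera calls.

## Working session

There is one attempt and no reset: what is moved stays moved. The work goes in short steps, Python scripts to look and compute and a tool call to move; the robot and the scene stay as the last step left them, time stands still between calls to the robot, and variables do not carry over. Pictures are saved under pics/ and viewed, at most 14 in all, crops included, and the job is handed in when it is done.

Besides the shell and the picture viewer there is one more tool, called after ">>>" as name([rows], argument=value, ...), one row to a line, values as JSON. servo_tool: Moves the arm, as the interface text tells. Shifts and turns lie within -1 to 1; 1 stands for 0.12 m of shift or 60 degrees of turn. Its arguments: {"type":"object","properties":{"targets":{"type":"array","items":{"type":"array","items":{"type":"array","items":{"type":"number","minimum":-1,"maximum":1}}}},"grip_force":{"type":"number"}},"required":["targets"]}

```bash
mkdir -p pics; ls
python3 - <<'E'
from plant import *
import cv2,numpy as np
o=get_obs();print(o)
for n in ["top","scene"]:
    p,d=grab_frame(n);np.savez(f"{n}0.npz",p=p,d=d);cv2.imwrite(f"pics/{n}0.png",p[:,:,::-1]);c=camera_params(n);print(n,c)
print(camera_params("wrist"))
E
```

```text
pics
{'clock': 0.0, 'joint_positions': array([ 9.90889585e-01,  2.21212665e-01,  1.52761205e+00, -1.49928241e-05,
        1.39467104e+00, -1.26137891e-01]), 'joint_velocities': array([-0.00094293,  0.00012017,  0.00089234,  0.00197753, -0.00048562,
        0.00074648]), 'tau': array([-1.60689477e-03, -4.96896350e+01, -3.89394057e+01, -3.87413502e-04,
        1.13061012e-02,  5.29233319e-06]), 'position': array([0.27367316, 0.561235  , 0.23020707]), 'tcp_rot': array([-3.13970281e+00, -2.24778580e-04,  2.68782623e+00]), 'wrist_force': array([ 0.55221331, -0.72926004, -0.82146638]), 'ft_torque': array([ 0.00282364, -0.03556777, -0.03552626]), 'finger_force': 0.0, 'grip_width': 0.08548492881693107}
top {'K': array([[365.09899434,   0.        , 322.35746487],
       [  0.        , 365.09899434, 200.48600761],
       [  0.        ,   0.        ,   1.        ]]), 'D': array([-0.06835512,  0.        ,  0.        ,  0.        ,  0.        ]), 'cam_to_world': array([[ 0.02026434,  0.98455495, -0.17389911,  0.33540764],
       [-0.99979328,  0.01966705, -0.00515734,  0.04127176],
       [-0.001
[... 503 characters left out ...]
13854,  0.8283938 ,  0.55974715,  0.59828627],
       [ 0.        ,  0.        ,  0.        ,  1.        ]])}
{'K': array([[303.58018242,   0.        , 315.52437887],
       [  0.        , 303.58018242, 201.2614587 ],
       [  0.        ,   0.        ,   1.        ]]), 'D': array([-0.03305761,  0.        ,  0.        ,  0.        ,  0.        ]), 'mount': array([[ 5.39149145e-04,  9.60246431e-01,  2.79153185e-01,
         7.10273502e-02],
       [ 9.99999027e-01, -1.58616711e-04, -1.38575345e-03,
        -3.59228662e-04],
       [-1.28638644e-03,  2.79153661e-01, -9.60245583e-01,
        -1.41764032e-01],
       [ 0.00000000e+00,  0.00000000e+00,  0.00000000e+00,
         1.00000000e+00]])}
```

View pics/top0.png

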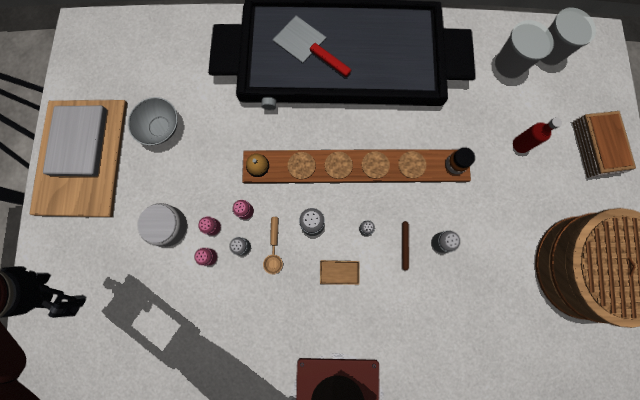

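View pics/scene0.png

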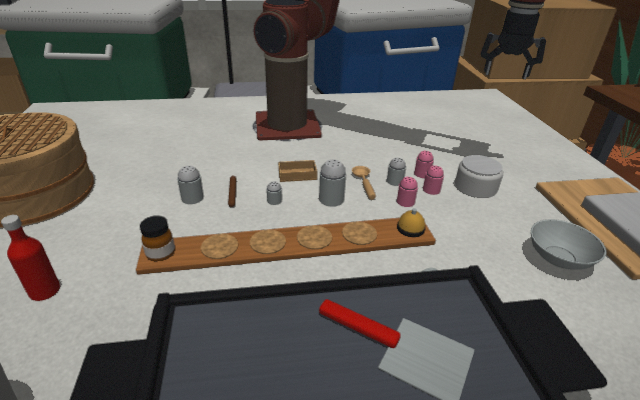

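The top view has the bell at (257,165) on the +y end, the jar at (462,160), and mats at x = 301, 339, 376 and 413 on row 165. XL is at (312,222), L at (447,241), M at (240,246) beside the pink decoys, and S at (367,228). So XL goes to mat 1, L to mat 2, M to mat 3 and S to mat 4.

```bash
cat > h.py <<'E'
import numpy as np,cv2
from plant import camera_params
def cloud(n,p,d,T=None):
    c=camera_params(n);v,u=np.mgrid[:400,:640]
    xy=cv2.undistortPoints(np.stack([u,v],-1).reshape(-1,1,2).astype(float),c["K"],c["D"]).reshape(400,640,2)
    P=np.stack([xy[...,0]*d,-xy[...,1]*d,-d,np.ones_like(d)],-1)
    T=c["cam_to_world"] if T is None else T
    W=(P@T.T)[...,:3]; W[d<=0]=np.nan; return W
E
python3 - <<'E'
from h import *
C=[]
for n in ["top","scene"]:
    z=np.load(n+"0.npz");W=cloud(n,z["p"],z["d"]);C.append(W)
W=C[0]
px=dict(xl=(312,218,.104),l=(449,239,.084),m=(240,244,.066),s=(367,226,.05),bell=(257,163,.068),jar=(462,158,.09),pink1=(208,225,.066),pink2=(205,256,.066))
for k,(u,v,h) in px.items():
    g=W[v,u]; out=[]
    for c in C:
        Q=c[np.isfinite(c[...,2])]
        Q=Q[(np.hypot(*(Q[:,:2]-g[:2]).T)<.05)]
        t=Q[(Q[:,2]>h*.72)&(Q[:,2]<h*1.1)]
        (x,y),r=cv2.minEnclosingCircle(t[:,:2].astype(np.float32));out.append(np.round([x,y,r,t[:,2].max(),len(t)],4))
    print(k,np.round(g,3),*out)
# mats by colour
z=np.load("top0.npz")["p"];hsv=cv2.cvtColor(z,cv2.COLOR_RGB2HSV)
for u in (301,339,376,413):
    print(u,hsv[165,u],W[165,u].round(4), "plank",hsv[165,320])
# mats from height: points z .017-.024 near 
for c in C:
  for u in (301,339,376,413):
    g=W[165,u]
    m=(np.hypot(c[...,0]-g[0],c[...,1]-g[1])<.047)
    Q=c[m]; t=Q[(Q[:,2]>.0172)&(Q[:,2]<.024)]
    (x,y),r=cv2.minEnclosingCircle(t[:,:2].astype(np.float32));print(u,round(x,4),round(y,4),round(r,4),t.mean(0).round(4),len(t))
E
```

```text
xl [0.445 0.07  0.104] [4.428e-01 7.150e-02 3.170e-02 1.081e-01 5.110e+02] [4.482e-01 7.070e-02 3.170e-02 1.077e-01 4.640e+02]
l [ 0.402 -0.264  0.085] [ 3.992e-01 -2.687e-01  2.640e-02  8.850e-02  3.610e+02] [ 4.035e-01 -2.701e-01  2.760e-02  8.760e-02  3.380e+02]
m [0.382 0.248 0.063] [3.785e-01 2.571e-01 2.300e-02 6.940e-02 2.510e+02] [3.822e-01 2.543e-01 2.280e-02 6.990e-02 1.840e+02]
s [ 0.434 -0.068  0.051] [ 4.329e-01 -7.000e-02  1.860e-02  5.420e-02  1.580e+02] [ 4.383e-01 -7.090e-02  1.850e-02  5.440e-02  1.450e+02]
bell [0.592 0.218 0.056] [5.955e-01 2.237e-01 2.130e-02 7.190e-02 1.880e+02] [5.989e-01 2.217e-01 2.290e-02 7.130e-02 2.170e+02]
jar [ 0.607 -0.304  0.09 ] [ 6.112e-01 -3.112e-01  2.680e-02  9.390e-02  3.660e+02] [ 6.13e-01 -3.12e-01  2.83e-02  9.36e-02  6.54e+02]
pink1 [0.427 0.331 0.066] [4.291e-01 3.383e-01 2.330e-02 6.920e-02 2.430e+02] [4.347e-01 3.361e-01 2.210e-02 6.940e-02 2.010e+02]
pink2 [0.35  0.333 0.065] [3.50e-01 3.42e-01 2.23e-02 7.00e-02 2.40e+02] [3.534e-01 3.413e-01 2.230e-02 7.000e-02 1.730e+02]
301 [ 15 127 147] [0.5984 0.1055 0.0208] plank [ 11 167 125]
339 [ 15 130 147] [0.6011 0.0034 0.0185] plank [ 11 167 125]
376 [ 14 129 148] [ 0.6037 -0.0966  0.0167] plank [ 11 167 125]
413 [ 14 130 149] [ 0.6057 -0.1968  0.0175] plank [ 11 167 125]
301 0.599 0.1058 0.0464 [0.5988 0.1058 0.0192] 521
339 0.6035 0.0037 0.0462 [0.6014 0.0039 0.0193] 503
376 0.6038 -0.0965 0.0465 [ 0.6041 -0.0945  0.0192] 510
413 0.6058 -0.1969 0.0468 [ 0.6079 -0.1942  0.0192] 519
301 0.5984 0.1056 0.047 [0.6036 0.1046 0.0202] 698
339 0.6011 0.0034 0.047 [0.6066 0.0042 0.0203] 731
376 0.6038 -0.0964 0.0468 [ 0.6087 -0.0957  0.0202] 776
413 0.6059 -0.1967 0.0468 [ 0.6117 -0.1949  0.0202] 810
```

>>> servo_tool([
  [[0, 0, 0, 0, 0, 0.133, 1], [0, 0, 0, 0, 0, 0.133, 1], [0, 0, 0, 0, 0, 0.133, 1], [0, 0, 0, 0, 0, 0.133, 1], [0, 0, 0, 0, 0, 0.133, 1], [0, 0, 0, 0, 0, 0.133, 1], [0, 0, 0, 0, 0, 0.133, 1], [0, 0, 0, 0, 0, 0.133, 1], [0, 0, 0, 0, 0, 0, 1]],
], grip_force=40)

```text
clock: 1.0
position: [0.2738, 0.5615, 0.2307]
tcp_rot: [-3.141, 0.001, 1.572]
wrist_force: [-0.5, 0.1, 0.8]
grip_width: 0.0857
finger_force: 0.0
```

>>> servo_tool([
  [[-0.3716, 0.13, 0, 0, 0, 0, 1], [-0.3716, 0.13, 0, 0, 0, 0, 1], [-0.3716, 0.13, 0, 0, 0, 0, 1], [-0.3716, 0.13, 0, 0, 0, 0, 1], [-0.3716, 0.13, 0, 0, 0, 0, 1], [-0.3716, 0.13, 0, 0, 0, 0, 1], [-0.3716, 0.13, 0, 0, 0, 0, 1], [-0.3716, 0.13, 0, 0, 0, 0, 1], [-0.3716, 0.13, 0, 0, 0, 0, 1], [-0.3716, 0.13, 0, 0, 0, 0, 1], [-0.3716, 0.13, 0, 0, 0, 0, 1], [0, 0, 0, 0, 0, 0, 1]],
])

```text
clock: 2.2
position: [0.4482, 0.0668, 0.2313]
tcp_rot: [3.141, 0.002, 1.571]
wrist_force: [-0.9, -0.3, 0.2]
grip_width: 0.0854
finger_force: 0.0
```

```bash
cat >> h.py <<'E'
from plant import get_obs,grab_frame
from scipy.spatial.transform import Rotation as Ro
def wrist(name=None):
    o=get_obs();p,d=grab_frame("wrist")
    T=np.eye(4);T[:3,:3]=Ro.from_euler("xyz",o["tcp_rot"]).as_matrix();T[:3,3]=o["position"]
    if name: cv2.imwrite(f"pics/{name}.png",p[:,:,::-1])
    return o,p,cloud("wrist",p,d,T@camera_params("wrist")["mount"])
def circ(W,g,lo,hi,R=.05):
    Q=W[np.isfinite(W[...,2])];t=Q[(np.hypot(Q[:,0]-g[0],Q[:,1]-g[1])<R)&(Q[:,2]>lo)&(Q[:,2]<hi)]
    if len(t)<5: return None
    c,r=cv2.minEnclosingCircle(t[:,:2].astype(np.float32));return np.round([*c,r,t[:,2].max(),len(t)],4)
E
python3 - <<'E'
from h import *
o,p,W=wrist("w1");print(o["position"],o["tcp_rot"])
print(circ(W,(.4455,.071),.07,.12))
print(circ(W,(.4455,.071),.03,.12))
E
```

```text
[0.44823706 0.06678614 0.23134962] [3.14092320e+00 1.98723707e-03 1.57084798e+00]
[4.446e-01 7.340e-02 3.170e-02 1.059e-01 3.178e+03]
[4.446e-01 7.340e-02 3.170e-02 1.059e-01 3.352e+03]
```

View pics/w1.png

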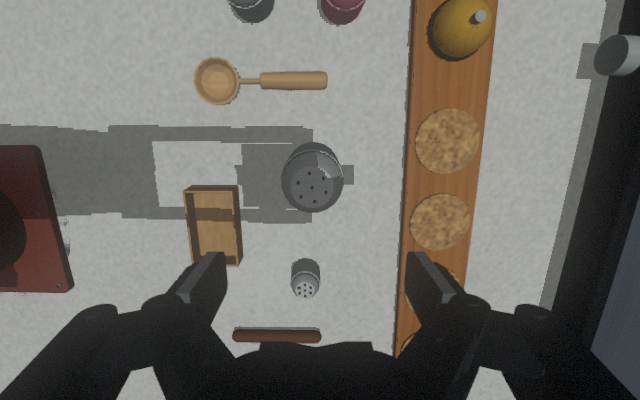

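The wrist view shows XL at (312,178), mats 1 and 2 at (447,140) and (440,222), and the bell at (460,28). XL agrees with the fixed cameras to about 3 mm. Next I'll locate the mats from this picture and the fixed cameras.

```bash
cat >> h.py <<'E'
def mats(p,W):
    hsv=cv2.cvtColor(cv2.GaussianBlur(p,(5,5),0),cv2.COLOR_RGB2HSV).astype(int)
    M=((hsv[...,0]>11)&(hsv[...,0]<22)&(hsv[...,1]>80)&(hsv[...,1]<150)&(hsv[...,2]>115)&(np.abs(W[...,0]-.604)<.06)&(np.abs(W[...,1]+.045)<.22)&(W[...,2]<.03)).astype(np.uint8)
    M=cv2.morphologyEx(M,cv2.MORPH_OPEN,np.ones((3,3)));M=cv2.morphologyEx(M,cv2.MORPH_CLOSE,np.ones((5,5)))
    n,l,s,c=cv2.connectedComponentsWithStats(M)
    for i in range(1,n):
        if s[i,4]>150:
            t=W[l==i];(x,y),r=cv2.minEnclosingCircle(t[:,:2].astype(np.float32));print("mat",np.round([*t.mean(0),x,y,r],4),s[i,4],c[i].round())
E
python3 - <<'E'
from h import *
import time
for n in ["top","scene"]:
    z=np.load(n+"0.npz");print(n);mats(z["p"],cloud(n,z["p"],z["d"]))
o,p,W=wrist();print("wrist");mats(p,W)
E
```

```text
top
mat [   nan    nan    nan 0.603  0.1064 0.041 ] 610 [301. 165.]
mat [   nan    nan    nan 0.6049 0.0064 0.0415] 637 [338. 164.]
mat [    nan     nan     nan  0.6083 -0.0938  0.0414] 620 [375. 164.]
mat [    nan     nan     nan  0.6111 -0.1952  0.0414] 607 [412. 164.]
scene
mat [   nan    nan    nan 0.5964 0.1073 0.0451] 675 [359. 233.]
mat [   nan    nan    nan 0.599  0.0064 0.0442] 712 [314. 237.]
mat [    nan     nan     nan  0.6021 -0.0969  0.0448] 757 [267. 241.]
mat [ 0.6111 -0.1958  0.0202  0.6044 -0.1953  0.044 ] 788 [219. 246.]
wrist
mat [   nan    nan    nan 0.6029 0.0458 0.1366] 12034 [444. 175.]
mat [    nan     nan     nan  0.5673 -0.1264  0.0336] 392 [405. 314.]
```

>>> servo_tool([
  [[0.0475, -0.0283, 0, 0, 0, 0, 1], [0, 0, 0.3, 0, 0, 0, 1], [0, 0, 0.3, 0, 0, 0, 1], [0, 0, 0.3, 0, 0, 0, 1], [0, 0, 0.25, 0, 0, 0, 1], [0, 0, 0.25, 0, 0, 0, 1], [0, 0, 0.19, 0, 0, 0, 1], [0, 0, 0, 0, 0, 0, 1]],
])

```text
clock: 3.1
position: [0.4397, 0.0794, 0.0374]
tcp_rot: [-3.134, -0.0, 1.578]
wrist_force: [-1.1, -0.8, -0.1]
grip_width: 0.0852
finger_force: 0.0
```

>>> servo_tool([
  [[0, 0, 0, 0, 0, 0, 1], [0, 0, 0, 0, 0, 0, 1]],
])

```text
clock: 3.3
position: [0.4447, 0.0783, 0.0421]
tcp_rot: [3.139, -0.0, 1.575]
wrist_force: [1.0, -0.5, 0.3]
grip_width: 0.086
finger_force: 0.0
```

>>> servo_tool([
  [[0, 0, 0, 0, 0, 0, 1], [0, 0, 0, 0, 0, 0, 1], [0, 0, 0, 0, 0, 0, 1]],
])

```text
clock: 3.6
position: [0.4441, 0.0774, 0.0412]
tcp_rot: [3.14, 0.0, 1.573]
wrist_force: [0.2, -0.6, 0.6]
grip_width: 0.0851
finger_force: 0.0
```

>>> servo_tool([
  [[-0.02, 0.004, 0, 0, 0, 0, 1], [-0.02, 0, 0, 0, 0, 0, 1], [0, 0, 0, 0, 0, 0, 1], [0, 0, 0, 0, 0, 0, 0.6], [0, 0, 0, 0, 0, 0, 0.6], [0, 0, 0, 0, 0, 0, 0.6], [0, 0, 0, 0, 0, 0, 0.6], [0, 0, 0, 0, 0, 0, 0.6]],
])

```text
clock: 4.4
position: [0.4443, 0.0726, 0.0408]
tcp_rot: [3.141, 0.0, 1.574]
wrist_force: [-0.2, -0.7, 5.2]
grip_width: 0.0628
finger_force: 44.9
```

>>> servo_tool([
  [[0, 0, -0.12, 0, 0, 0, 0.6], [0, 0, -0.22, 0, 0, 0, 0.6], [0, 0, -0.22, 0, 0, 0, 0.6], [0, 0, -0.1, 0, 0, 0, 0.6], [0.017, 0.08, 0, 0, 0, 0, 0.6], [0.036, 0.17, 0, 0, 0, 0, 0.6], [0.043, 0.2, 0, 0, 0, 0, 0.6], [0.043, 0.2, 0, 0, 0, 0, 0.6], [0.043, 0.2, 0, 0, 0, 0, 0.6], [0.043, 0.2, 0, 0, 0, 0, 0.6], [0.036, 0.17, 0, 0, 0, 0, 0.6], [0.018, 0.09, 0, 0, 0, 0, 0.6]],
])

```text
clock: 5.6
position: [0.602, 0.1069, 0.1167]
tcp_rot: [-3.139, -0.0, 1.574]
wrist_force: [0.1, 0.1, -2.7]
grip_width: 0.0624
finger_force: 45.3
```

>>> servo_tool([
  [[0, 0, 0, 0, 0, 0, 0.6], [0, 0, 0, 0, 0, 0, 0.6], [0, 0, 0, 0, 0, 0, 0.6], [0, 0, 0, 0, 0, 0, 0.6]],
])

```text
clock: 6.0
position: [0.6004, 0.1064, 0.1192]
tcp_rot: [-3.141, 0.0, 1.574]
wrist_force: [-1.1, -0.4, -3.4]
grip_width: 0.0624
finger_force: 45.3
```

>>> servo_tool([
  [[-0.003, 0.009, 0.1, 0, 0, 0, 0.6], [0, 0, 0.14, 0, 0, 0, 0.6], [0, 0, 0.12, 0, 0, 0, 0.6], [0, 0, 0.07, 0, 0, 0, 0.6], [0, 0, 0.04, 0, 0, 0, 0.6], [0, 0, 0.015, 0, 0, 0, 0.6], [0, 0, 0, 0, 0, 0, 0.6], [0, 0, 0, 0, 0, 0, 0.6], [0, 0, 0, 0, 0, 0, 0.6], [0, 0, 0, 0, 0, 0, 0.6]],
])

```text
clock: 7.0
position: [0.6026, 0.1062, 0.0621]
tcp_rot: [3.141, -0.0, 1.574]
wrist_force: [-0.4, 0.0, -2.3]
grip_width: 0.0627
finger_force: 45.4
```

>>> servo_tool([
  [[0, 0, 0.01, 0, 0, 0, 0.6], [0, 0, 0.008, 0, 0, 0, 0.6], [0, 0, 0, 0, 0, 0, 0.6], [0, 0, 0, 0, 0, 0, 0.6]],
])

```text
clock: 7.4
position: [0.6024, 0.1062, 0.0598]
tcp_rot: [3.141, -0.0, 1.574]
wrist_force: [-1.2, -0.4, 2.9]
grip_width: 0.0625
finger_force: 45.9
```

>>> servo_tool([
  [[0, 0, 0, 0, 0, 0, 0.85], [0, 0, 0, 0, 0, 0, 1], [0, 0, 0, 0, 0, 0, 1], [0, 0, 0, 0, 0, 0, 1], [0, 0, 0, 0, 0, 0, 1], [0, 0, -0.15, 0, 0, 0, 1], [0, 0, -0.3, 0, 0, 0, 1], [0, 0, -0.35, 0, 0, 0, 1], [0, 0, -0.3, 0, 0, 0, 1], [0, 0, -0.15, 0, 0, 0, 1]],
])

```text
clock: 8.4
position: [0.604, 0.1063, 0.2139]
tcp_rot: [3.136, -0.0, 1.574]
wrist_force: [0.6, -0.2, 0.1]
grip_width: 0.0856
finger_force: 0.0
```

>>> servo_tool([
  [[-0.13, -0.07, 0, 0, 0, 0, 1], [-0.26, -0.14, 0, 0, 0, 0, 1], [-0.34, -0.18, 0, 0, 0, 0, 1], [-0.34, -0.18, 0, 0, 0, 0, 1], [-0.34, -0.18, 0, 0, 0, 0, 1], [-0.34, -0.18, 0, 0, 0, 0, 1], [-0.34, -0.18, 0, 0, 0, 0, 1], [-0.34, -0.18, 0, 0, 0, 0, 1], [-0.34, -0.18, 0, 0, 0, 0, 1], [-0.26, -0.14, 0, 0, 0, 0, 1], [-0.1, -0.068, 0, 0, 0, 0, 1], [0, 0, 0, 0, 0, 0, 1]],
])

```text
clock: 9.6
position: [0.3994, -0.2714, 0.2077]
tcp_rot: [-3.139, -0.001, 1.57]
wrist_force: [0.2, 0.2, -0.0]
grip_width: 0.0855
finger_force: 0.0
```

>>> servo_tool([
  [[0, 0, 0, 0, 0, 0, 1], [0, 0, 0, 0, 0, 0, 1], [0, 0, 0, 0, 0, 0, 1], [0, 0, 0, 0, 0, 0, 1], [0, 0, 0, 0, 0, 0, 1]],
])

```text
clock: 10.1
position: [0.4023, -0.2695, 0.2093]
tcp_rot: [3.142, 0.0, 1.575]
wrist_force: [0.7, 0.2, -1.0]
grip_width: 0.0853
finger_force: 0.0
```

Run:
```python
from h import *
o,p,W=wrist("w2");print(o["position"],o["tcp_rot"],o["wrist_force"])
print("L",circ(W,(.4013,-.2694),.055,.1))
print("S",circ(W,(.435,-.07),.03,.07))
p,d=grab_frame("top");W=cloud("top",p,d);cv2.imwrite("pics/t2.png",cv2.resize(p[110:300,200:500,::-1],None,fx=2,fy=2))
print("XL",circ(W,(.6015,.106),.09,.14))
p,d=grab_frame("scene");W=cloud("scene",p,d)
print("XL",circ(W,(.6015,.106),.09,.14))
```

```text
[ 0.40226679 -0.269479    0.20933282] [3.14154799e+00 2.49724326e-05 1.57482861e+00] [ 0.65783137  0.24883051 -0.98676136]
L [ 4.013e-01 -2.707e-01  2.750e-02  8.560e-02  2.396e+03]
S None
XL [5.998e-01 1.049e-01 3.180e-02 1.272e-01 5.160e+02]
XL [6.050e-01 1.034e-01 3.140e-02 1.270e-01 6.800e+02]
```

View pics/t2.png

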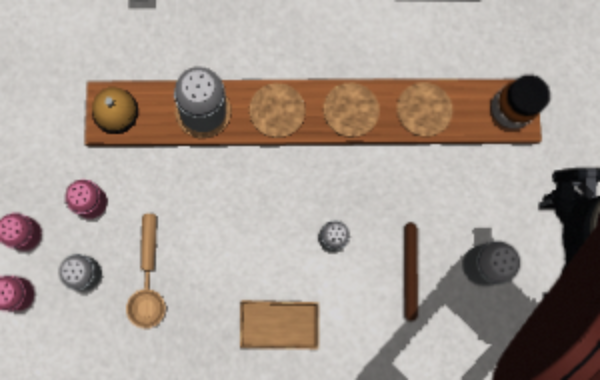

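The crop shows XL standing on mat 1 at (200,95), with mats 2 to 4 at x = 277, 351 and 425. The measured XL centre is within 3 mm of the mat's. Now L.

>>> servo_tool([
  [[0, -0.008, 0.15, 0, 0, 0, 1], [0, 0, 0.3, 0, 0, 0, 1], [0, 0, 0.35, 0, 0, 0, 1], [0, 0, 0.35, 0, 0, 0, 1], [0, 0, 0.25, 0, 0, 0, 1], [0, 0, 0.1, 0, 0, 0, 1], [0, 0, 0.025, 0, 0, 0, 1], [0, 0, 0, 0, 0, 0, 1], [0, 0, 0, 0, 0, 0, 1], [0, 0, 0, 0, 0, 0, 1], [0, 0, 0, 0, 0, 0, 1]],
])

```text
clock: 11.35
position: [0.4017, -0.2707, 0.0276]
tcp_rot: [3.14, 0.002, 1.574]
wrist_force: [0.5, -1.2, 0.3]
grip_width: 0.0855
finger_force: 0.0
```

>>> servo_tool([
  [[0, 0, 0, 0, 0, 0, 0.5], [0, 0, 0, 0, 0, 0, 0.5], [0, 0, 0, 0, 0, 0, 0.5], [0, 0, 0, 0, 0, 0, 0.5], [0, 0, 0, 0, 0, 0, 0.5], [0, 0, 0, 0, 0, 0, 0.5]],
])

```text
clock: 11.95
position: [0.4013, -0.2702, 0.0269]
tcp_rot: [3.141, 0.0, 1.574]
wrist_force: [-0.3, 1.4, 5.7]
grip_width: 0.0539
finger_force: 42.4
```

>>> servo_tool([
  [[0, 0, -0.12, 0, 0, 0, 0.5], [0, 0, -0.27, 0, 0, 0, 0.5], [0, 0, -0.27, 0, 0, 0, 0.5], [0.128, 0.094, 0, 0, 0, 0, 0.5], [0.256, 0.188, 0, 0, 0, 0, 0.5], [0.256, 0.188, 0, 0, 0, 0, 0.5], [0.256, 0.188, 0, 0, 0, 0, 0.5], [0.256, 0.188, 0, 0, 0, 0, 0.5], [0.256, 0.188, 0, 0, 0, 0, 0.5], [0.256, 0.188, 0, 0, 0, 0, 0.5], [0.256, 0.188, 0, 0, 0, 0, 0.5], [0.256, 0.188, 0, 0, 0, 0, 0.5]],
])

```text
clock: 13.15
position: [0.592, -0.0068, 0.1045]
tcp_rot: [-3.14, -0.0, 1.574]
wrist_force: [0.2, -0.5, -2.2]
grip_width: 0.0538
finger_force: 43.1
```

>>> servo_tool([
  [[0.126, 0.094, 0, 0, 0, 0, 0.5], [0, 0, 0, 0, 0, 0, 0.5], [0, 0, 0, 0, 0, 0, 0.5], [0, 0, 0, 0, 0, 0, 0.5], [0, 0, 0, 0, 0, 0, 0.5], [0, 0, 0, 0, 0, 0, 0.5]],
])

```text
clock: 13.75
position: [0.6028, 0.006, 0.1055]
tcp_rot: [-3.141, 0.0, 1.572]
wrist_force: [0.2, 0.9, -2.7]
grip_width: 0.0541
finger_force: 43.2
```

>>> servo_tool([
  [[0, 0.01, 0.1, 0, 0, 0, 0.5], [0, 0, 0.14, 0, 0, 0, 0.5], [0, 0, 0.12, 0, 0, 0, 0.5], [0, 0, 0.07, 0, 0, 0, 0.5], [0, 0, 0.04, 0, 0, 0, 0.5], [0, 0, 0.02, 0, 0, 0, 0.5], [0, 0, 0.008, 0, 0, 0, 0.5], [0, 0, 0.003, 0, 0, 0, 0.5], [0, 0, 0, 0, 0, 0, 0.5], [0, 0, 0, 0, 0, 0, 0.5], [0, 0, 0, 0, 0, 0, 0.5], [0, 0, 0, 0, 0, 0, 0.5]],
])

```text
clock: 14.95
position: [0.6049, 0.0068, 0.046]
tcp_rot: [3.14, 0.0, 1.574]
wrist_force: [0.5, 1.1, 0.9]
grip_width: 0.0536
finger_force: 43.3
```

>>> servo_tool([
  [[0, 0, 0, 0, 0, 0, 0.8], [0, 0, 0, 0, 0, 0, 1], [0, 0, 0, 0, 0, 0, 1], [0, 0, 0, 0, 0, 0, 1], [0, 0, 0, 0, 0, 0, 1], [0, 0, -0.15, 0, 0, 0, 1], [0, 0, -0.32, 0, 0, 0, 1], [0, 0, -0.36, 0, 0, 0, 1], [0, 0, -0.36, 0, 0, 0, 1], [0, 0, -0.15, 0, 0, 0, 1]],
])

```text
clock: 15.95
position: [0.6067, 0.0066, 0.2118]
tcp_rot: [3.134, 0.001, 1.574]
wrist_force: [0.2, -0.4, -0.2]
grip_width: 0.0853
finger_force: 0.0
```

>>> servo_tool([
  [[0.115, -0.103, 0, 0, 0, 0, 1], [0.23, -0.208, 0, 0, 0, 0, 1], [0.23, -0.208, 0, 0, 0, 0, 1], [0.23, -0.208, 0, 0, 0, 0, 1], [0.23, -0.208, 0, 0, 0, 0, 1], [0.23, -0.208, 0, 0, 0, 0, 1], [0.23, -0.208, 0, 0, 0, 0, 1], [0.23, -0.208, 0, 0, 0, 0, 1], [0.23, -0.208, 0, 0, 0, 0, 1], [0.115, -0.103, 0, 0, 0, 0, 1], [0, 0, 0, 0, 0, 0, 0.8], [0, 0, 0, 0, 0, 0, 0.8]],
])

```text
clock: 17.15
position: [0.3794, 0.2546, 0.2064]
tcp_rot: [3.141, 0.0, 1.575]
wrist_force: [0.3, -0.7, -1.1]
grip_width: 0.0679
finger_force: 0.0
```

>>> servo_tool([
  [[0, 0, 0, 0, 0, 0, 0.8], [0, 0, 0, 0, 0, 0, 0.8], [0, 0, 0, 0, 0, 0, 0.8], [0, 0, 0, 0, 0, 0, 0.8]],
])

```text
clock: 17.55
position: [0.3797, 0.2541, 0.2061]
tcp_rot: [-3.141, 0.0, 1.573]
wrist_force: [0.3, -0.5, -0.7]
grip_width: 0.0683
finger_force: 0.0
```

Run:
```python
from h import *
o,p,W=wrist("w3");print(o["position"],o["tcp_rot"],o["wrist_force"],o["grip_width"])
print("M",circ(W,(.381,.2555),.045,.09))
for g in [(.47,.255),(.431,.337),(.352,.342)]: print("pink",circ(W,g,.045,.09))
p,d=grab_frame("top");W=cloud("top",p,d)
print("L",circ(W,(.604,.006),.07,.12),"XL",circ(W,(.6015,.106),.09,.14), "pink3",circ(W,(.47,.255),.045,.09))
p,d=grab_frame("scene");W=cloud("scene",p,d)
print("L",circ(W,(.604,.006),.07,.12))
```

```text
[0.37969905 0.25411966 0.20613664] [-3.14144784e+00  1.38226308e-04  1.57251586e+00] [ 0.32018314 -0.53082837 -0.6797147 ] 0.06831149025609619
M [3.807e-01 2.570e-01 2.290e-02 6.720e-02 1.545e+03]
pink [4.761e-01 2.551e-01 2.300e-02 6.720e-02 1.557e+03]
pink [4.312e-01 3.405e-01 2.310e-02 6.790e-02 1.886e+03]
pink [3.514e-01 3.440e-01 2.300e-02 6.790e-02 1.921e+03]
L [6.028e-01 5.500e-03 2.730e-02 1.063e-01 3.710e+02] XL [5.995e-01 1.048e-01 3.180e-02 1.270e-01 5.160e+02] pink3 [4.740e-01 2.543e-01 2.300e-02 7.170e-02 2.470e+02]
L [6.082e-01 4.400e-03 2.730e-02 1.068e-01 5.640e+02]
```

View pics/w3.png

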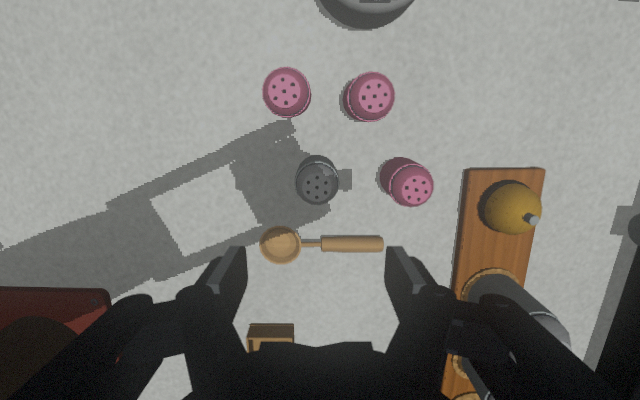

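The wrist view shows steel M at (318,180) and the pinks at (286,92), (370,97) and (410,185). The nearest pink surface is 71 mm from M's centre and the part-open fingers reach 49 mm, so the approach is clear.

>>> servo_tool([
  [[0.0175, 0.011, 0.15, 0, 0, 0, 0.8], [0, 0, 0.3, 0, 0, 0, 0.8], [0, 0, 0.35, 0, 0, 0, 0.8], [0, 0, 0.35, 0, 0, 0, 0.8], [0, 0, 0.25, 0, 0, 0, 0.8], [0, 0, 0.12, 0, 0, 0, 0.8], [0, 0, 0.055, 0, 0, 0, 0.8], [0, 0, 0, 0, 0, 0, 0.8], [0, 0, 0, 0, 0, 0, 0.8], [0, 0, 0, 0, 0, 0, 0.8], [0, 0, 0, 0, 0, 0, 0.8]],
])

```text
clock: 18.8
position: [0.3816, 0.2571, 0.0183]
tcp_rot: [3.14, -0.001, 1.574]
wrist_force: [0.2, -0.1, -0.5]
grip_width: 0.0684
finger_force: 0.0
```

>>> servo_tool([
  [[0, 0, 0, 0, 0, 0, 0.4], [0, 0, 0, 0, 0, 0, 0.4], [0, 0, 0, 0, 0, 0, 0.4], [0, 0, 0, 0, 0, 0, 0.4], [0, 0, 0, 0, 0, 0, 0.4], [0, 0, 0, 0, 0, 0, 0.4]],
])

```text
clock: 19.4
position: [0.381, 0.2569, 0.018]
tcp_rot: [3.141, -0.0, 1.574]
wrist_force: [-2.0, -0.0, 5.2]
grip_width: 0.0452
finger_force: 40.7
```

>>> servo_tool([
  [[0, 0, -0.14, 0, 0, 0, 0.4], [0, 0, -0.35, 0, 0, 0, 0.4], [0, 0, -0.35, 0, 0, 0, 0.4], [-0.16, 0.03, 0, 0, 0, 0, 0.4], [-0.325, 0.064, 0, 0, 0, 0, 0.4], [-0.325, 0.064, 0, 0, 0, 0, 0.4], [-0.325, 0.064, 0, 0, 0, 0, 0.4], [-0.325, 0.064, 0, 0, 0, 0, 0.4], [-0.325, 0.064, 0, 0, 0, 0, 0.4], [-0.325, 0.064, 0, 0, 0, 0, 0.4], [-0.325, 0.064, 0, 0, 0, 0, 0.4], [-0.325, 0.064, 0, 0, 0, 0, 0.4]],
])

```text
clock: 20.6
position: [0.4464, -0.0759, 0.118]
tcp_rot: [3.141, -0.0, 1.573]
wrist_force: [0.2, -0.9, -0.4]
grip_width: 0.0447
finger_force: 41.5
```

>>> servo_tool([
  [[-0.164, 0.133, 0, 0, 0, 0, 0.4], [0, 0.25, 0, 0, 0, 0, 0.4], [0, 0.3, 0, 0, 0, 0, 0.4], [0, 0.3, 0, 0, 0, 0, 0.4], [0, 0.25, 0, 0, 0, 0, 0.4], [0, 0.108, 0, 0, 0, 0, 0.4], [0, 0, 0, 0, 0, 0, 0.4], [0, 0, 0, 0, 0, 0, 0.4], [0, 0, 0, 0, 0, 0, 0.4], [0, 0, 0, 0, 0, 0, 0.4], [0, 0, 0, 0, 0, 0, 0.4]],
])

```text
clock: 21.7
position: [0.6071, -0.0936, 0.1182]
tcp_rot: [3.142, 0.0, 1.573]
wrist_force: [-0.1, 0.6, -0.9]
grip_width: 0.0448
finger_force: 41.5
```

>>> servo_tool([
  [[0, 0, 0.12, 0, 0, 0, 0.4], [0, 0, 0.2, 0, 0, 0, 0.4], [0, 0, 0.17, 0, 0, 0, 0.4], [0, 0, 0.1, 0, 0, 0, 0.4], [0, 0, 0.05, 0, 0, 0, 0.4], [0, 0, 0.025, 0, 0, 0, 0.4], [0, 0, 0.012, 0, 0, 0, 0.4], [0, 0, 0.003, 0, 0, 0, 0.4], [0, 0, 0, 0, 0, 0, 0.4], [0, 0, 0, 0, 0, 0, 0.4], [0, 0, 0, 0, 0, 0, 0.4], [0, 0, 0, 0, 0, 0, 0.4]],
])

```text
clock: 22.9
position: [0.608, -0.0937, 0.0371]
tcp_rot: [3.141, 0.0, 1.574]
wrist_force: [-0.0, -0.1, 1.6]
grip_width: 0.0449
finger_force: 41.7
```

>>> servo_tool([
  [[0, 0, 0, 0, 0, 0, 0.65], [0, 0, 0, 0, 0, 0, 0.8], [0, 0, 0, 0, 0, 0, 0.8], [0, 0, 0, 0, 0, 0, 0.8], [0, 0, 0, 0, 0, 0, 0.8], [0, 0, -0.15, 0, 0, 0, 0.8], [0, 0, -0.32, 0, 0, 0, 0.8], [0, 0, -0.36, 0, 0, 0, 0.8], [0, 0, -0.36, 0, 0, 0, 0.8], [0, 0, -0.15, 0, 0, 0, 0.8]],
])

```text
clock: 23.9
position: [0.6099, -0.0942, 0.2029]
tcp_rot: [3.134, 0.002, 1.574]
wrist_force: [0.2, -1.0, 0.3]
grip_width: 0.0683
finger_force: 0.0
```

>>> servo_tool([
  [[0.013, -0.1, 0, 0, 0, 0, 0.75], [0.028, -0.205, 0, 0, 0, 0, 0.75], [0.028, -0.205, 0, 0, 0, 0, 0.75], [0.028, -0.205, 0, 0, 0, 0, 0.75], [0.028, -0.205, 0, 0, 0, 0, 0.75], [0.028, -0.205, 0, 0, 0, 0, 0.75], [0.028, -0.205, 0, 0, 0, 0, 0.75], [0.013, -0.1, 0, 0, 0, 0, 0.75], [0, 0, 0, 0, 0, 0, 0.75], [0, 0, 0, 0, 0, 0, 0.75], [0, 0, 0, 0, 0, 0, 0.75], [0, 0, 0, 0, 0, 0, 0.75]],
])

```text
clock: 25.1
position: [0.4365, -0.0709, 0.1973]
tcp_rot: [3.142, -0.0, 1.574]
wrist_force: [0.5, 0.5, 0.1]
grip_width: 0.0641
finger_force: 0.0
```

Run:
```python
from h import *
o,p,W=wrist("w4");print(o["position"],o["tcp_rot"],o["wrist_force"],o["grip_width"])
print("S",circ(W,(.435,-.0705),.035,.065))
p,d=grab_frame("top");W=cloud("top",p,d)
print("M",circ(W,(.607,-.094),.055,.1),"L",circ(W,(.604,.006),.07,.12),"S",circ(W,(.435,-.0705),.035,.065))
p,d=grab_frame("scene");W=cloud("scene",p,d)
print("M",circ(W,(.607,-.094),.055,.1))
```

```text
[ 0.43650065 -0.07090641  0.19726112] [ 3.14154980e+00 -5.36352152e-06  1.57362749e+00] [0.52751564 0.52007094 0.07539872] 0.06413745665318725
S [ 4.348e-01 -6.960e-02  1.890e-02  5.090e-02  9.880e+02]
M [ 6.114e-01 -7.700e-02  1.310e-02  7.940e-02  2.300e+01] L [6.030e-01 5.400e-03 2.730e-02 1.062e-01 3.760e+02] S [ 4.302e-01 -7.280e-02  1.620e-02  5.390e-02  6.300e+01]
M [ 6.109e-01 -9.500e-02  2.280e-02  8.880e-02  4.310e+02]
```

>>> servo_tool([
  [[0.006, -0.012, 0.15, 0, 0, 0, 0.75], [0, 0, 0.3, 0, 0, 0, 0.75], [0, 0, 0.35, 0, 0, 0, 0.75], [0, 0, 0.35, 0, 0, 0, 0.75], [0, 0, 0.25, 0, 0, 0, 0.75], [0, 0, 0.12, 0, 0, 0, 0.75], [0, 0, 0.06, 0, 0, 0, 0.75], [0, 0, 0, 0, 0, 0, 0.75], [0, 0, 0, 0, 0, 0, 0.75], [0, 0, 0, 0, 0, 0, 0.75], [0, 0, 0, 0, 0, 0, 0.75]],
])

```text
clock: 26.35
position: [0.4354, -0.0704, 0.0087]
tcp_rot: [3.139, 0.001, 1.574]
wrist_force: [0.2, -0.0, -0.8]
grip_width: 0.0643
finger_force: 0.0
```

>>> servo_tool([
  [[0, 0, 0, 0, 0, 0, 0.3], [0, 0, 0, 0, 0, 0, 0.3], [0, 0, 0, 0, 0, 0, 0.3], [0, 0, 0, 0, 0, 0, 0.3], [0, 0, 0, 0, 0, 0, 0.3], [0, 0, 0, 0, 0, 0, 0.3]],
])

```text
clock: 26.95
position: [0.435, -0.0702, 0.0083]
tcp_rot: [3.141, 0.0, 1.574]
wrist_force: [-0.9, 0.4, 6.7]
grip_width: 0.0366
finger_force: 39.9
```

>>> servo_tool([
  [[0, 0, -0.14, 0, 0, 0, 0.3], [0, 0, -0.35, 0, 0, 0, 0.3], [0, 0, -0.35, 0, 0, 0, 0.3], [-0.074, 0.104, 0, 0, 0, 0, 0.3], [-0.148, 0.208, 0, 0, 0, 0, 0.3], [-0.148, 0.208, 0, 0, 0, 0, 0.3], [-0.148, 0.208, 0, 0, 0, 0, 0.3], [-0.148, 0.208, 0, 0, 0, 0, 0.3], [-0.148, 0.208, 0, 0, 0, 0, 0.3], [-0.148, 0.208, 0, 0, 0, 0, 0.3], [-0.073, 0.104, 0, 0, 0, 0, 0.3]],
])

```text
clock: 28.05
position: [0.611, -0.1953, 0.1081]
tcp_rot: [3.141, 0.0, 1.573]
wrist_force: [-0.2, 0.2, -0.5]
grip_width: 0.0363
finger_force: 40.3
```

>>> servo_tool([
  [[0, 0, 0, 0, 0, 0, 0.3], [0, 0, 0, 0, 0, 0, 0.3], [0, 0, 0, 0, 0, 0, 0.3], [0, 0, 0, 0, 0, 0, 0.3], [0, 0, 0, 0, 0, 0, 0.3]],
])

```text
clock: 28.55
position: [0.6091, -0.1933, 0.1086]
tcp_rot: [-3.142, -0.0, 1.574]
wrist_force: [-1.4, 0.4, -1.0]
grip_width: 0.0365
finger_force: 40.3
```

Next I lower S by 0.081 m onto mat 4.

>>> servo_tool([
  [[0, 0, 0.12, 0, 0, 0, 0.3], [0, 0, 0.2, 0, 0, 0, 0.3], [0, 0, 0.17, 0, 0, 0, 0.3], [0, 0, 0.1, 0, 0, 0, 0.3], [0, 0, 0.05, 0, 0, 0, 0.3], [0, 0, 0.025, 0, 0, 0, 0.3], [0, 0, 0.011, 0, 0, 0, 0.3], [0, 0, 0.003, 0, 0, 0, 0.3], [0, 0, 0, 0, 0, 0, 0.3], [0, 0, 0, 0, 0, 0, 0.3], [0, 0, 0, 0, 0, 0, 0.3], [0, 0, 0, 0, 0, 0, 0.3]],
])

```text
clock: 29.75
position: [0.6098, -0.1939, 0.0274]
tcp_rot: [3.141, 0.0, 1.574]
wrist_force: [1.0, -0.2, 1.6]
grip_width: 0.0368
finger_force: 40.5
```

>>> servo_tool([
  [[0, 0, 0, 0, 0, 0, 0.5], [0, 0, 0, 0, 0, 0, 0.7], [0, 0, 0, 0, 0, 0, 0.7], [0, 0, 0, 0, 0, 0, 0.7], [0, 0, 0, 0, 0, 0, 0.7], [0, 0, -0.15, 0, 0, 0, 0.7], [0, 0, -0.35, 0, 0, 0, 0.7], [0, 0, -0.36, 0, 0, 0, 0.7], [0, 0, -0.36, 0, 0, 0, 0.7], [0, 0, -0.36, 0, 0, 0, 0.7]],
])

```text
clock: 30.75
position: [0.6095, -0.1937, 0.22]
tcp_rot: [3.14, 0.001, 1.574]
wrist_force: [0.4, 0.5, -0.2]
grip_width: 0.0596
finger_force: 0.0
```

>>> servo_tool([
  [[-0.1, -0.15, 0, 0, 0, 0, 0.7], [-0.25, -0.25, 0, 0, 0, 0, 0.7], [-0.28, -0.25, 0, 0, 0, 0, 0.7], [-0.28, -0.25, 0, 0, 0, 0, 0.7], [-0.28, -0.25, 0, 0, 0, 0, 0.7], [-0.28, -0.25, 0, 0, 0, 0, 0.7], [-0.28, -0.1, 0, 0, 0, 0, 0.7], [-0.1, 0, 0, 0, 0, 0, 0.7], [0, 0, 0, 0, 0, 0, 0.7], [0, 0, 0, 0, 0, 0, 0.7], [0, 0, 0, 0, 0, 0, 0.7], [0, 0, 0, 0, 0, 0, 0.7]],
])

```text
clock: 31.95
position: [0.4309, -0.4149, 0.2166]
tcp_rot: [3.142, -0.0, 1.576]
wrist_force: [-0.3, 0.5, -1.0]
grip_width: 0.06
finger_force: 0.0
```

Run:
```python
from h import *
o=get_obs();print(o["position"],o["clock"])
G=dict(XL=((.6015,.106),.123),L=((.6043,.006),.103),M=((.607,-.094),.085),S=((.61,-.194),.069),bell=((.597,.2228),.068),jar=((.612,-.3115),.09))
for n in ["top","scene"]:
    p,d=grab_frame(n);W=cloud(n,p,d);cv2.imwrite(f"pics/{n}9.png",p[:,:,::-1])
    for k,(g,h) in G.items(): print(n,k,circ(W,g,h*.72,h+.008))
```

```text
[ 0.43093784 -0.41494605  0.21659237] 31.95
top XL [5.994e-01 1.049e-01 3.180e-02 1.260e-01 5.240e+02]
top L [6.028e-01 5.600e-03 2.760e-02 1.070e-01 3.670e+02]
top M [ 6.058e-01 -9.400e-02  2.260e-02  8.950e-02  2.470e+02]
top S [ 6.079e-01 -1.928e-01  1.900e-02  7.190e-02  1.660e+02]
top bell [5.952e-01 2.230e-01 2.280e-02 7.040e-02 1.900e+02]
top jar [ 6.107e-01 -3.111e-01  2.670e-02  9.390e-02  3.660e+02]
scene XL [6.076e-01 1.026e-01 3.140e-02 1.264e-01 6.980e+02]
scene L [6.079e-01 4.400e-03 2.700e-02 1.067e-01 5.240e+02]
scene M [ 6.098e-01 -9.490e-02  2.270e-02  8.880e-02  3.770e+02]
scene S [ 6.133e-01 -1.933e-01  1.910e-02  7.260e-02  2.670e+02]
scene bell [5.998e-01 2.218e-01 2.200e-02 7.190e-02 2.170e+02]
scene jar [ 6.136e-01 -3.120e-01  2.740e-02  9.400e-02  6.460e+02]
```

View pics/top9.png

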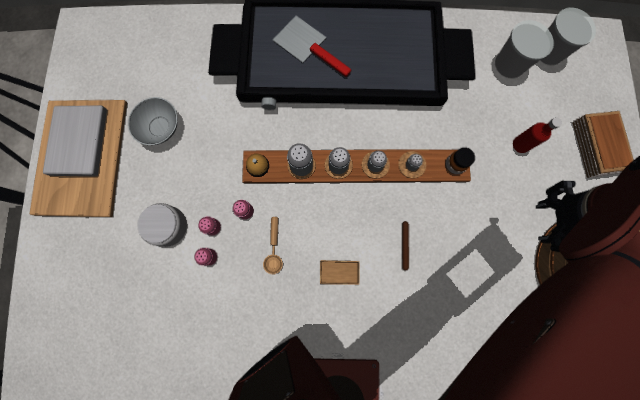

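View pics/scene9.png

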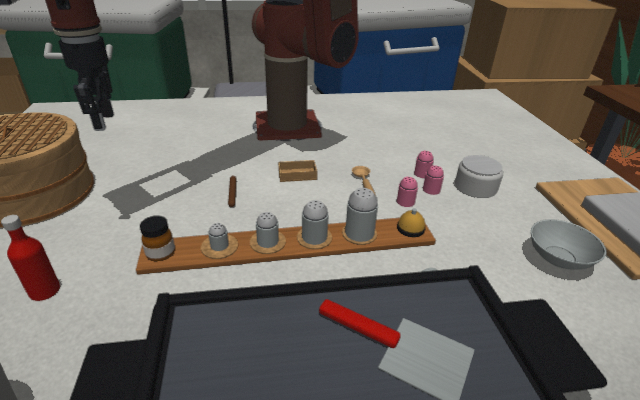

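Both views show the four shakers upright in size order on their mats, with XL at (300,160) next to the bell and S at (413,162) next to the jar. All are within a few mm of the mat centres. The bell and jar haven't moved, and the arm is clear of everything.

```bash
python3 -c "
from plant import robot
print(robot.finish_job())"
```

```text
the job is handed in; nothing more can be done
None
```

The job is handed in at about 32 s: all four shakers stand upright on their mats in size order, XL next to the bell and S next to the jar, each measured within about 6 mm of its mat's centre; the judge's verdict was not shown.

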